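# Read an implant generator with the hooded wand

## Robot

A 6-joint arm with a two-finger parallel gripper is mounted at the origin on the work surface. World frame = base frame: x ahead of the robot, y to its left, z up, the work surface at z = 0. Lengths are in m, angles in rad, forces in N, time in s.
With the tool pointing down it reaches from about 0.3 to 0.75 m from the base axis. Payload 8.5 kg.
Tool frame: the origin (TCP) lies on the centre line of the jaws, within the pads' length; the fingertips stand 8 mm ahead of it and the grasp point (between the pads) lies 11 mm behind it; z points along the fingers, y is the line along which they close (so a half turn about z gives the same grasp; the last joint's range is limited). The gripper opens to 85 mm and grips with 20 to 120 N. Pads are 22 mm wide; open, the fingers measure 114 mm over their backs; the gripper's body (76 mm by 85 mm) begins 54 mm behind the grasp point. The pads swing forward as they close: fully open they stand 13 mm farther back than shut.
Start: joints at [-1.449, 0.381, 1.297, -0, 1.464, -0.215], TCP at [0.182, -0.519, 0.211] pointing down, gripper open.
Joint ranges: [-3.11, 3.11], [-0.89, 2.33], [0.22, 2.48], [-1.42, 4.56], [0.17, 2.85], [-2.88, 2.88]. Speed limits (rad/s): [2.39, 2.39, 3.14, 3.14, 3.14, 3.14].

## Interface

Orientations are given as a unit quaternion [x, y, z, w].
In Python, from bench import env, imaging gives the robot as it stands.
- The arm moves only by the tool jog_arm, never from a script. Its argument "increments" is a list of rows, each a list of 6 numbers: the shift along the world's x, y, z in cm, then the turn, a rotation vector about the world's x, y, z in degrees. In form: [[tx, ty, tz, ax, ay, az], ...]. A call has 1 to 12 rows; each row shifts and turns the commanded pose from where the row before left it; what a row does not reach is not made up. A row lasts 1/12 s, in which the tool goes at most 41.7 mm and 7.16 degrees, less where a joint would pass 70% of its speed; a pose out of reach is approached as far as the arm can. A call with a gripper value outside its range is refused whole. "grip" is the finger opening in cm, from 0 to 8.54, set as the call begins (left out, the last holds). The fingers move at their own pace and stop on an object; "newtons" is the grip in N (left out, the last holds). Time passes only in rows, so rows that do not move let the fingers close. It gives the time, the measured TCP pose, the force, the opening and the grip force at its end, in the units of the state.
- env.observe(): the state, without advancing time (a new reading comes with each control period).
- imaging.capture(name): name is "side" or "top"; returns a dict with "image" (480x640x3 uint8, red, green, blue), "fx", "fy", "cx", "cy" (pixels), "k1" (the pictures are not rectified: a ray, as slopes to the right and down, at radius r is drawn at 1 + k1 r^2 times it, then the intrinsics apply), "eye" and "rotation" of the camera in the world. Camera axes: x right, y up, looking along -z (the intrinsics and any distortion apply to the point x, -y, -z); pixel columns grow to the right and rows downward; lengths in m; the calibration is good to about 2 mm. A picture is of the moment at which its call begins. There is no depth.
- env.sign_off(): hands the job in; it is judged then, once.
The state is a dict: "time_s": time; "joints": joint angles; "joint_velocities": joint speeds; "tau": joint torques, N m; "tcp_pos": TCP position; "tool_rot": TCP orientation; "wrist_force": force on the tool from outside, world axes, zero at the start; "ft_torque": the same for the moment, N m; "grip_width": finger opening in m; "grasp_force": force on a finger pad.
Only numpy, scipy, OpenCV 4.12 (cv2) and the standard library are available. Lean on these libraries where they do the work, as an engineer would, in place of code of your own. Each camera call takes 0.05 s, during which the arm holds its last target. There are 200 camera calls.

## Task

Take the white reader wand off its charging post and press its open black hood squarely and centrally onto the ring printed on the tilted generator, lightly, so that the generator sinks about half way into its sprung carrier (around 5 N), and hold it steady there for two seconds. Then slide the hood back down over the charging post until the wand stands upright and fully down on the dock, and let go. Do not push hard on the generator (well under 18 N), leave the stand's angle as it is set, and leave the canister, cup, tweezer and gauge block where they are.

Things in the scene. Friction and masses are not known exactly. Their poses are not given: they have to be found in the camera images.
- wand: Cordless reader wand, 150 g, 118 mm long, upright on the dock's post. Origin: centre of the hood's open lower rim; z runs up the wand. 0 to 40 mm: black tubular hood, 34 mm outside, bore 22 mm wide and 38 mm deep, open below. 42 to 118 mm: white flat-sided handle, 34 mm along x, 28 mm along y; grip it across its y faces about 80 mm above the rim, gripper in line with the wand.
- wand_nose (a point): Centre of the wand hood's open rim (same as the wand's origin); the hood points along minus z of the wand.
- dock: White charging dock, fixed, 100 x 100 x 30 mm, with an upright steel post at its centre, 18 mm in diameter, rising 28 mm above the dock's top, its last 8 mm tapering to 10 mm. Origin: centre of the underside.
- dock_seat (a point): Centre of the post's foot on the dock's top face, 30 mm above the bench: where the centre of the hood's rim sits when the wand is parked.
- stand: Inspection stand, fixed: dark base plate 110 x 116 x 12 mm, two aluminium cheeks at y = +-50 mm, 95 mm high, between them a head plate 80 x 84 mm leaning to the stand's -x side. It bears a blue carrier with the round metal generator (51 mm across, clear header block on its +x side, black printed ring 37 mm across). Origin: centre of the underside.
- aim (a point): Point on the head plate's top face; its z is the aim axis through the printed ring's centre, square to the generator's face, 0.25 to 0.50 rad from vertical. The face lies 24 to 40 mm out along z: the carrier's depth is set anew each time and not reported, so find it by touch. The carrier is sprung along z: it yields at 2 N, takes 1 N more per mm, bottoms at 8 mm.
- canister: Brushed aluminium screw-top canister, 62 mm across, 76 mm high; loose, to be left alone. Origin: centre of the underside.
- cup: White ceramic cup, 64 mm across, 55 mm high; loose, to be left alone. Origin: centre of the underside.
- tweezer: Flat chrome tweezer lying on the bench, about 120 mm long along its x, 6 mm thick; loose, to be left alone. Origin: on the bench under its middle.
- gauge: Green anodised gauge block, 35 x 20 x 30 mm; loose, to be left alone. Origin: centre of the underside.
Mind the look-alikes: they are no part of the job. Of the things that look like the dock, the largest one is meant.

How it is judged:
By the outcome, as a careful person would: the job done as asked, in the order asked, and still so for the second after the job is handed in, with the robot touching nothing.
It also fails if it takes over 59 s, if anything falls off the work surface, if the arm or the gripper's body presses on something with over 40 N, if the wrist force passes 120 N, or if a joint passes its speed limit or range.

## Working session

There is one attempt and no reset: what is moved stays moved. The work goes in short steps, Python scripts to look and compute and a tool call to move; the robot and the scene stay as the last step left them, time stands still between calls to the robot, and variables do not carry over. Pictures are saved under pics/ and viewed, at most 10 in all, crops included, and the job is handed in when it is done.

Besides the shell and the picture viewer there is one more tool, called after ">>>" by a JSON object that holds its "fn" and its "kwargs", one argument or row to a line. jog_arm: Moves the arm, as the interface text tells. Its arguments: {"type":"object","properties":{"increments":{"type":"array","items":{"type":"array","items":{"type":"number"}}},"grip":{"type":"number"},"newtons":{"type":"number"}},"required":["increments"]}

```bash
mkdir -p pics; ls
python3 - <<'E'
from bench import env, imaging
import cv2
for n in("side","top"):
    c=imaging.capture(n); cv2.imwrite(f"pics/{n}0.png",c["image"][:,:,::-1])
    print(n,{k:c[k] for k in c if k!="image"})
print(env.observe())
E
```

```text
pics
side {'fx': 449.86285176687005, 'fy': 449.86285176687005, 'cx': 321.12234879227327, 'cy': 241.53244901428423, 'k1': -0.08033795385385088, 'eye': array([0.1417363 , 0.39684347, 0.77400909]), 'rotation': array([-0.14626798,  0.32818723,  0.85164244, -0.38158089])}
top {'fx': 563.855774382948, 'fy': 563.855774382948, 'cx': 313.4538930868246, 'cy': 243.0304166269243, 'k1': -0.051040836642678264, 'eye': array([ 0.30510871, -0.00771208,  1.4061171 ]), 'rotation': array([ 0.07597669, -0.07523767, -0.68533428,  0.72033587])}
{'time_s': 0.1, 'joints': array([-1.44930163e+00,  3.81167070e-01,  1.29813706e+00,  3.48355806e-05,
        1.46357711e+00, -2.15316391e-01]), 'joint_velocities': array([-4.93021240e-04, -1.44339004e-03, -2.12116103e-03, -1.01207587e-03,
        1.27075434e-03, -9.41812809e-05]), 'tau': array([ 4.35052250e-03, -4.49223840e+01, -2.31653434e+01, -1.86997449e-04,
        3.67514323e-03, -1.54235238e-05]), 'tcp_pos': array([ 0.18172899, -0.5188269 ,  0.20996904]), 'tool_rot': array([ 9.85853377e-01,  1.67608779e-01,  4.75108453e-05, -6.42773957e-04]), 'wrist_force': array([0.66808799, 0.49229886, 0.93959233]), 'ft_torque': array([-0.0366252 ,  0.01012368, -0.02693694]), 'grasp_force': 0.0, 'grip_width': 0.08538366728623137}
```

View pics/side0.png

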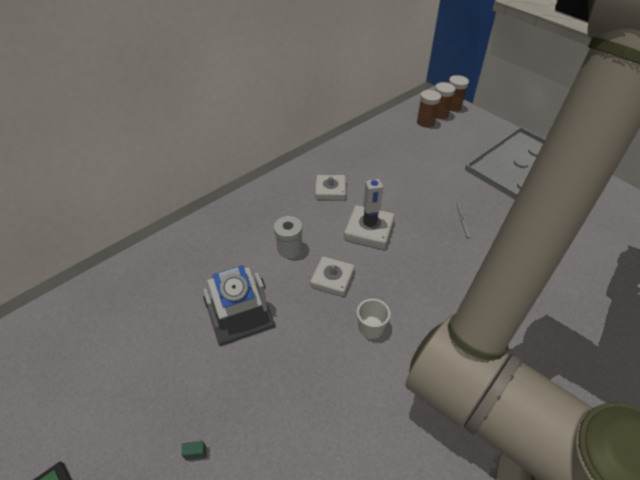

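View pics/top0.png

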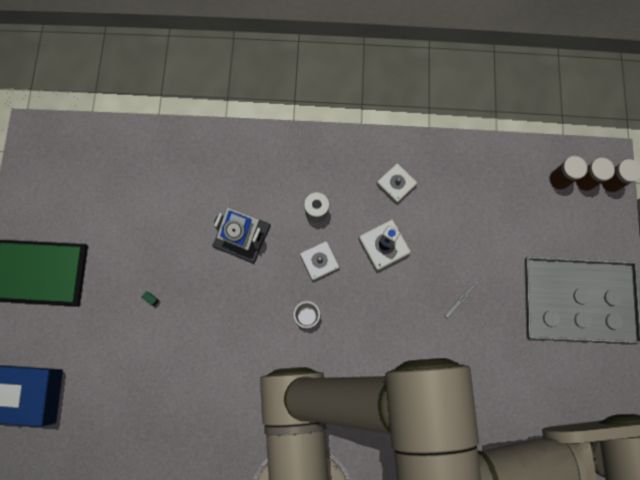

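Three dock-like objects show: in top at (397,183), (385,245) and (320,261); in side at (331,187), (370,227) and (333,275). The one at top (385,245) / side (370,227) is the largest and carries the wand, so it fits the description. I'll confirm this in an enlarged crop.

```bash
cat > h.py <<'E'
import numpy as np, cv2
from scipy.spatial.transform import Rotation as R
from bench import env, imaging
def cam(n):
    return imaging.capture(n)
def ray(c,u,v):
    K=np.array([[c["fx"],0,c["cx"]],[0,c["fy"],c["cy"]],[0,0,1]])
    p=cv2.undistortPoints(np.array([[[u,v]]],float),K,np.array([c["k1"],0,0,0,0.]))[0,0]
    d=R.from_quat(c["rotation"]).apply([p[0],-p[1],-1]); return np.array(c["eye"]),d/np.linalg.norm(d)
def onz(c,u,v,z):
    e,d=ray(c,u,v); return e+d*(z-e[2])/d[2]
def proj(c,P):
    q=R.from_quat(c["rotation"]).inv().apply(np.atleast_2d(P)-c["eye"])
    s=np.c_[q[:,0],-q[:,1]]/-q[:,2:]; s=s*(1+c["k1"]*(s**2).sum(1,keepdims=True))
    return s*[c["fx"],c["fy"]]+[c["cx"],c["cy"]]
def tri(c1,p1,c2,p2):
    a,d=ray(c1,*p1); b,e=ray(c2,*p2)
    s=np.linalg.lstsq(np.c_[d,-e],b-a,rcond=None)[0]; P=a+d*s[0];Q=b+e*s[1]
    return (P+Q)/2,np.linalg.norm(P-Q)
E
python3 - <<'E'
import cv2,numpy as np
s=cv2.imread("pics/side0.png");t=cv2.imread("pics/top0.png")
a=cv2.resize(t[165:285,345:425],None,fx=5,fy=5,interpolation=cv2.INTER_CUBIC) # 400x600
b=cv2.resize(s[165:285,320:400],None,fx=5,fy=5,interpolation=cv2.INTER_CUBIC)
cv2.imwrite("pics/dock.png",np.hstack([a,b]))
a=cv2.resize(t[200:265,205:275],None,fx=5.7,fy=5.7,interpolation=cv2.INTER_CUBIC)
b=cv2.resize(s[260:345,200:280],None,fx=5,fy=5,interpolation=cv2.INTER_CUBIC)
o=np.zeros((430,800,3),np.uint8);o[:a.shape[0],:a.shape[1]]=a;o[:b.shape[0],400:400+b.shape[1]]=b
cv2.imwrite("pics/stand.png",o)
E
```

```text
(no output)
```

View pics/dock.png

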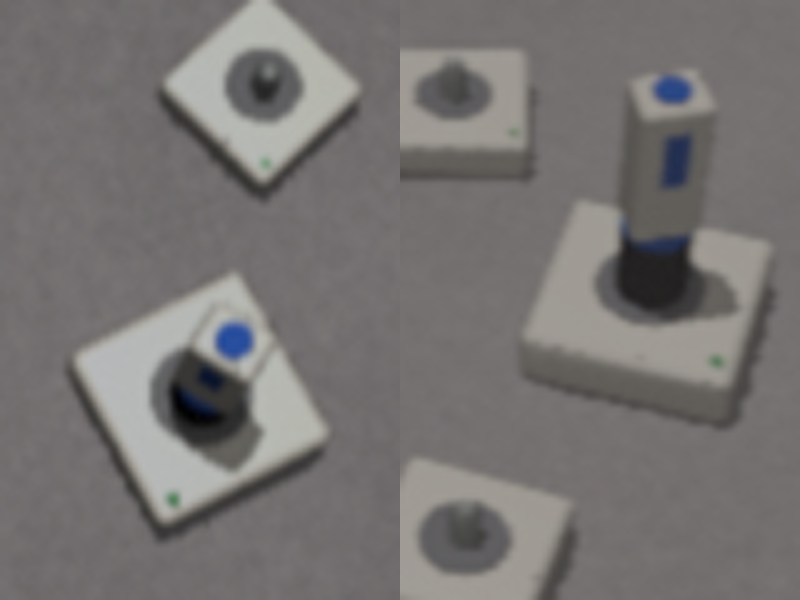

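View pics/stand.png

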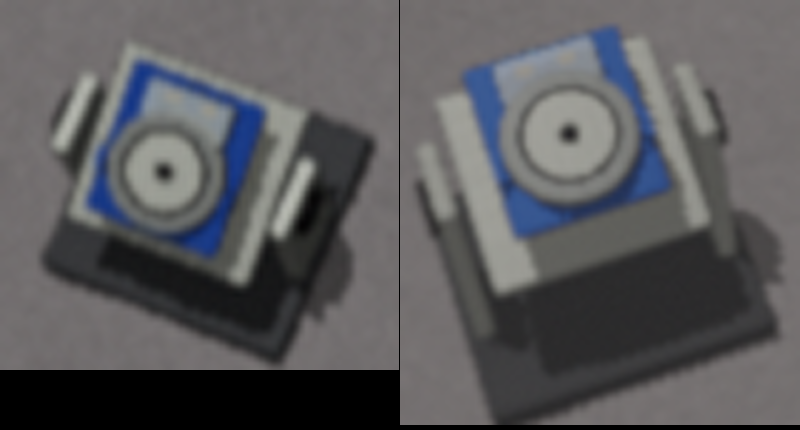

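The crops confirm it: the largest dock, at top (385,245), bears the white-handled, black-hooded wand. The two others are smaller and bare. In the stand crop the ring centre is near top (234,230) and side (234,287), and the header block is on the far side (the stand's +x). Next I'll measure.

```bash
cat > m.py <<'E'
from h import *
T=cam("top");S=cam("side")
def blob(c,x0,y0,x1,y1):
    im=c["image"][y0:y1,x0:x1].astype(int); w=np.clip(im[:,:,2]-im[:,:,0]-25,0,80).astype(float)
    yy,xx=np.mgrid[y0:y1,x0:x1]; return (w*xx).sum()/w.sum(),(w*yy).sum()/w.sum()
def tc(u,v,s=5,o=(345,165)): return ((u+.5)/s+o[0]-.5,(v+.5)/s+o[1]-.5)
sd=lambda u,v:tc(u-400,v,5,(320,165))
P,e=tri(T,blob(T,386,227,398,240),S,blob(S,366,178,381,187)); print("wandtop",P,e)
print("disc px",blob(T,386,227,398,240),blob(S,366,178,381,187))
# dock top corners z=.03
ct=[(235,273),(328,432),(163,522),(70,360)]
for c in [[onz(T,*tc(*p),.03) for p in ct],[onz(S,*sd(*p),.03) for p in [(580,203),(771,243),(735,388),(523,345)]]]:
    c=np.array(c); print("dock",c.mean(0)[:2],[round(np.linalg.norm(c[i]-c[i-1])*1000,1) for i in range(4)],[round(np.degrees(np.arctan2(*(c[i]-c[i-1])[1::-1])),1) for i in range(4)])
for n,a in [("top",[onz(T,*tc(*p),.148) for p in [(222,302),(275,345),(243,382),(190,348)]]),("side",[onz(S,*sd(*p),.148) for p in [(627,86),(697,71),(716,108),(639,123)]])]:
    a=np.array(a); print("handle",n,a.mean(0)[:2],[(round(np.linalg.norm(a[i]-a[i-1])*1000,1),round(np.degrees(np.arctan2(*(a[i]-a[i-1])[1::-1])),1)) for i in range(4)])
# stand
t2=lambda p:tc(*p,5.7,(205,200)); s2=lambda p:tc(p[0]-400,p[1],5,(200,260))
pts={"plateBL":((130,45),(440,98)),"plateBR":((305,108),(650,40)),"plateFR":((243,280),(710,222)),"plateFL":((75,215),(500,288)),
"cBL":((135,60),(465,72)),"cBR":((265,105),(615,28)),"cFR":((213,255),(669,188)),"cFL":((90,210),(518,237)),"dot":((165,172),(569,133)),"base":((280,355),(775,325))}
for k,(a,b) in pts.items():
    P,e=tri(T,t2(a),S,s2(b)); print(k,P.round(4),round(e*1000,2))
b=[onz(T,*t2(p),.012) for p in[(45,262),(280,355),(372,140)]]
print("base",np.round(b,4), (b[0]+b[2])/2, [np.degrees(np.arctan2(*(b[i+1]-b[i])[1::-1])) for i in(0,1)],[np.linalg.norm(b[i+1]-b[i]) for i in (0,1)])
E
python3 m.py
```

```text
wandtop [ 0.61226617 -0.17626443  0.15062814] 0.0016262419617605113
disc px (np.float64(391.36621160409555), np.float64(232.6085324232082)) (np.float64(374.05607476635515), np.float64(182.4622573687994))
dock [ 0.61131569 -0.17610279] [np.float64(95.6), np.float64(93.0), np.float64(95.2), np.float64(93.6)] [np.float64(-59.0), np.float64(-148.9), np.float64(121.4), np.float64(31.4)]
dock [ 0.61040635 -0.17498066] [np.float64(98.7), np.float64(93.4), np.float64(96.2), np.float64(97.3)] [np.float64(-59.9), np.float64(-148.7), np.float64(122.4), np.float64(32.7)]
handle top [ 0.61021973 -0.17646978] [(np.float64(26.6), np.float64(-32.3)), (np.float64(31.3), np.float64(-127.6)), (np.float64(23.2), np.float64(141.6)), (np.float64(28.7), np.float64(59.1))]
handle side [ 0.61231203 -0.17399932] [(np.float64(24.1), np.float64(-33.5)), (np.float64(32.5), np.float64(-113.7)), (np.float64(24.9), np.float64(152.0)), (np.float64(34.8), np.float64(64.5))]
plateBL [0.6675 0.2129 0.0979] 1.97
plateBR [0.6434 0.1359 0.0925] 2.64
plateFR [0.5739 0.1605 0.0676] 0.48
plateFL [0.5997 0.2356 0.0686] 3.14
cBL [0.6544 0.206  0.1207] 0.74
cBR [0.6386 0.1508 0.116 ] 0.35
cFR [0.5793 0.1711 0.0938] 1.14
cFL [0.5963 0.2247 0.0952] 3.15
dot [0.609  0.1909 0.1153] 1.8
base [0.5538 0.1498 0.007 ] 1.35
base [[0.589  0.2561 0.012 ]
 [0.5524 0.1488 0.012 ]
 [0.6519 0.1148 0.012 ]] [0.6204632  0.18544799 0.012     ] [np.float64(-108.81797294974575), np.float64(-18.90997754870463)] [np.float64(0.1133515994911612), np.float64(0.10520783956085498)]
```

The dock is at about (0.611, -0.176), the handle's long axis is at about 61°, and the stand's tilt is about 0.36 rad with the ring at about (0.609, 0.191, 0.115). Next I'll move above the wand.

>>> {"fn": "jog_arm", "kwargs": {
  "increments": [
    [2.86,2.28,0,0,0,3.4],
    [2.86,2.28,0,0,0,3.4],
    [2.86,2.28,0,0,0,3.4],
    [2.86,2.28,0,0,0,3.4],
    [2.86,2.28,0,0,0,3.4],
    [2.86,2.28,0,0,0,3.4],
    [2.86,2.28,0,0,0,3.4],
    [2.86,2.28,0,0,0,3.4],
    [2.86,2.28,0,0,0,3.4],
    [2.86,2.28,0,0,0,3.4],
    [2.86,2.28,0,0,0,3.4],
    [2.86,2.28,0,0,0,3.4]
  ],
  "grip": 8.5,
  "newtons": 40
}}

```text
time_s: 1.2
tcp_pos: [0.5261, -0.244, 0.2104]
tool_rot: [0.865, 0.502, -0.0, -0.0]
wrist_force: [0.3, -0.8, -0.2]
grip_width: 0.0849
grasp_force: 0.0
```

>>> {"fn": "jog_arm", "kwargs": {
  "increments": [
    [2.86,2.28,0,0,0,0],
    [2.86,2.28,0,0,0,0],
    [2.9,2.28,0,0,0,0],
    [0,0,0,0,0,0],
    [0,0,0,0,0,0],
    [0,0,0,0,0,0]
  ]
}}

```text
time_s: 1.7
tcp_pos: [0.6108, -0.1772, 0.2102]
tool_rot: [0.866, 0.501, -0.0, -0.0]
wrist_force: [-0.1, -0.4, 0.3]
grip_width: 0.0848
grasp_force: 0.0
```

>>> {"fn": "jog_arm", "kwargs": {
  "increments": [
    [0.05,0.15,-2.2,0,0,0],
    [0,0,-2.2,0,0,0],
    [0,0,-2.2,0,0,0],
    [0,0,-2.2,0,0,0],
    [0,0,-2.2,0,0,0],
    [0,0,0,0,0,0]
  ]
}}

```text
time_s: 2.2
tcp_pos: [0.6089, -0.1759, 0.0965]
tool_rot: [0.866, 0.5, -0.002, -0.003]
wrist_force: [-0.1, 0.9, -0.0]
grip_width: 0.0845
grasp_force: 0.0
```

Run:
```python
from h import *
print(env.observe()["tcp_pos"],env.observe()["wrist_force"])
t=cam("top")["image"];s=cam("side")["image"]
f=lambda i,x,y:cv2.resize(np.ascontiguousarray(i[y:y+120,x:x+80,::-1]),None,fx=5,fy=5,interpolation=cv2.INTER_CUBIC)
cv2.imwrite("pics/pre.png",np.hstack([f(t,345,165),f(s,320,150)]))
```

```text
[ 0.60886297 -0.17592414  0.09654815] [-0.05450021  0.873704   -0.01044302]
```

View pics/pre.png

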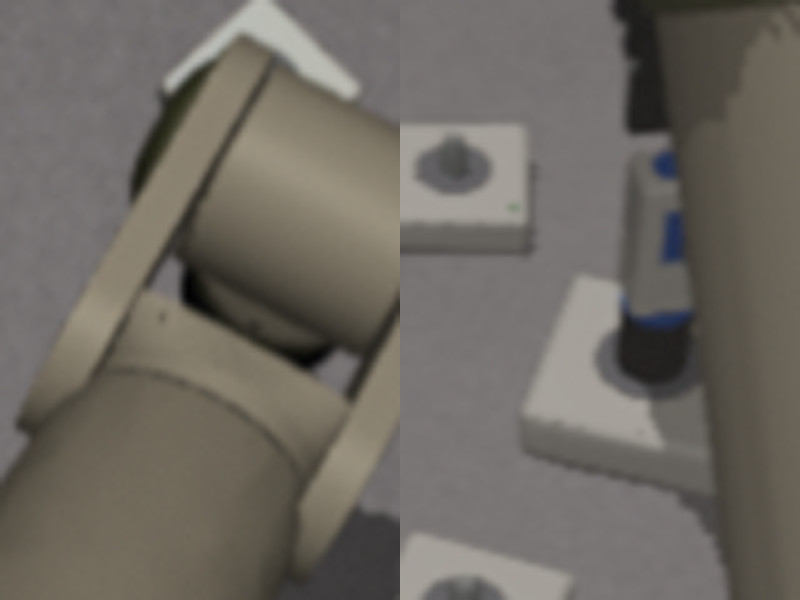

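The picture shows the wand at side (372,200) still standing on its post. The arm hides the fingers in both views. I'll close gently and watch the lateral force.

>>> {"fn": "jog_arm", "kwargs": {
  "increments": [
    [0.1,0,0,0,0,0],
    [0,0,0,0,0,0],
    [0,0,0,0,0,0],
    [0,0,0,0,0,0]
  ]
}}

```text
time_s: 2.63
tcp_pos: [0.6129, -0.1758, 0.1014]
tool_rot: [0.866, 0.501, 0.0, 0.001]
wrist_force: [-0.3, -0.2, 0.1]
grip_width: 0.0851
grasp_force: 0.0
```

>>> {"fn": "jog_arm", "kwargs": {
  "increments": [
    [0,0,0,0,0,0],
    [0,0,0,0,0,0],
    [0,0,0,0,0,0],
    [0,0,0,0,0,0],
    [0,0,0,0,0,0],
    [0,0,0,0,0,0],
    [0,0,0,0,0,0],
    [0,0,0,0,0,0]
  ],
  "grip": 2,
  "newtons": 25
}}

```text
time_s: 3.3
tcp_pos: [0.6128, -0.1756, 0.1006]
tool_rot: [0.866, 0.501, 0.0, 0.0]
wrist_force: [0.2, -1.0, 0.3]
grip_width: 0.0276
grasp_force: 29.1
```

>>> {"fn": "jog_arm", "kwargs": {
  "increments": [
    [0,0,0,0,0,0],
    [0,0,0,0,0,0],
    [0,0,1,0,0,0],
    [0,0,1.5,0,0,0],
    [0,0,1.5,0,0,0],
    [0,0,2,0,0,0],
    [0,0,2,0,0,0],
    [0,0,2,0,0,0],
    [0,0,2,0,0,0],
    [0,0,1,0,0,0],
    [0,0,0,0,0,0],
    [0,0,0,0,0,0]
  ],
  "newtons": 60
}}

```text
time_s: 4.3
tcp_pos: [0.6124, -0.1755, 0.2301]
tool_rot: [0.866, 0.501, -0.0, -0.0]
wrist_force: [-0.6, 0.4, -1.6]
grip_width: 0.027
grasp_force: 59.7
```

>>> {"fn": "jog_arm", "kwargs": {
  "increments": [
    [-0.47,3.81,0.3,-0.655,-1.965,0],
    [-0.47,3.81,0.3,-0.655,-1.965,0],
    [-0.47,3.81,0.3,-0.655,-1.965,0],
    [-0.47,3.81,0.3,-0.655,-1.965,0],
    [-0.47,3.81,0.2,-0.655,-1.965,0],
    [-0.47,3.81,0,-0.655,-1.965,0],
    [-0.47,3.81,0,-0.655,-1.965,0],
    [-0.47,3.81,0,-0.655,-1.965,0],
    [-0.47,3.81,0,-0.655,-1.965,0],
    [-0.47,3.81,0,-0.655,-1.965,0],
    [0,0,0,0,0,0],
    [0,0,0,0,0,0]
  ]
}}

```text
time_s: 5.3
tcp_pos: [0.5641, 0.2075, 0.2426]
tool_rot: [0.851, 0.495, 0.118, 0.134]
wrist_force: [0.1, -0.9, -1.4]
grip_width: 0.0271
grasp_force: 60.0
```

Run:
```python
from h import *
o=env.observe();q=R.from_quat(o["tool_rot"]);print(o["tcp_pos"],q.as_matrix().round(4)[:,2],o["wrist_force"])
T=cam("top");S=cam("side");rim=o["tcp_pos"]+q.apply([0,0,.0706]);print("rim",rim,proj(T,rim),proj(S,rim))
f=lambda c,x,y,k:cv2.resize(np.ascontiguousarray(c["image"][y:y+120,x:x+100,::-1]),None,fx=k,fy=k,interpolation=cv2.INTER_CUBIC)
cv2.imwrite("pics/st_t.png",T["image"][:,:,::-1]);cv2.imwrite("pics/st_s.png",S["image"][:,:,::-1])
cv2.imwrite("pics/at.png",np.hstack([f(T,195,170,4),f(S,190,230,4)]))
```

```text
[0.56407028 0.20754813 0.24259253] [ 0.3327 -0.1112 -0.9365] [ 0.10609531 -0.90125034 -1.38726047]
rim [0.58755641 0.19969877 0.17647786] [[224.95729571 232.13930691]] [[231.5890516  275.10886318]]
```

View pics/at.png

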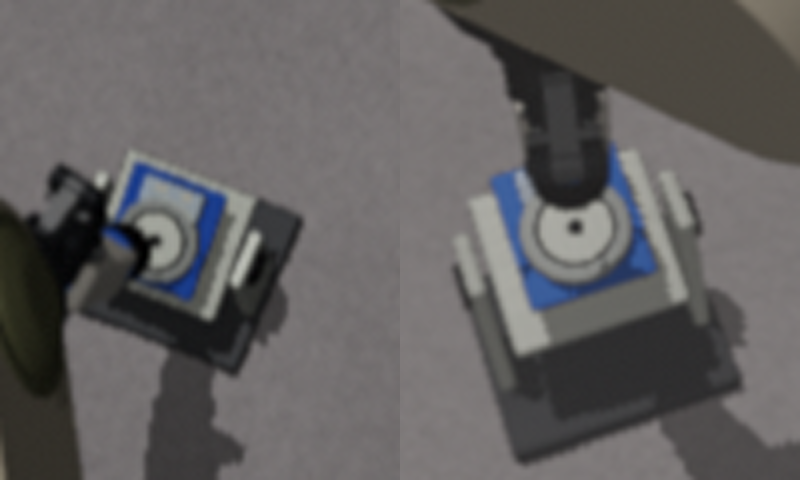

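The hood hangs above the face. In top its rim is near (225,232) with the dot at (234,230). In side the rim is near (232,275) with the dot at (234,287). I'll refine the dot and compare the predicted rim edges with the seen ones.

```bash
cat > n.py <<'E'
from h import *
T=cam("top");S=cam("side")
def dot(f,x0,y0,r=3):
    g=cv2.imread(f)[:,:,:].mean(2)[y0-r:y0+r+1,x0-r:x0+r+1]; w=np.clip(np.percentile(g,60)-g-5,0,None)
    yy,xx=np.mgrid[-r:r+1,-r:r+1]; return x0+(w*xx).sum()/w.sum(),y0+(w*yy).sum()/w.sum()
a=dot("pics/top0.png",234,230);b=dot("pics/side0.png",234,287);P,e=tri(T,a,S,b);print("dot",a,b,P,e, proj(T,P),proj(S,P))
def ell(f,c,lo,hi,tag):
    im=cv2.imread(f); x,y=c; x=int(x);y=int(y); k=8
    cr=cv2.resize(im[y-20:y+21,x-20:x+21],None,fx=k,fy=k,interpolation=cv2.INTER_CUBIC).astype(int)
    sat=cr.max(2)-cr.min(2); m=((sat<45)&(cr.mean(2)>0)).astype(np.uint8)
    return cr,m
o=env.observe();q=R.from_quat(o["tool_rot"]);th=np.linspace(0,2*np.pi,72)
rim=o["tcp_pos"]+q.apply([0,0,.0706]);C=rim+q.apply(np.c_[.017*np.cos(th),.017*np.sin(th),0*th])
for c,f in((T,"pics/st_t.png"),(S,"pics/st_s.png")):
    p=proj(c,C);print("rim ext",p.min(0),p.max(0))
    g=cv2.imread(f).mean(2)
    if c is T:
        for r in(228,230,232,234,236): print(r,g[r,216:240].round().astype(int))
        print("cols 216..239")
    else:
        for r in(264,268,272,275): print(r,g[r,216:248].round().astype(int))
        for cc in(228,230,232,234): print("col",cc,g[270:292,cc].round().astype(int))
E
python3 n.py
```

```text
dot (np.float64(233.3361665958351), np.float64(229.75690607734808)) (np.float64(233.39076727606408), np.float64(286.28559328015814)) [0.60883604 0.19124619 0.11552271] 0.0014618549830670304 [[233.12888384 229.52398062]] [[233.78935421 286.36491129]]
rim ext [219.16881166 223.68803821] [233.89213656 238.7805507 ]
228 [  9   7   6  13  40  69  74  67  53  33  15   7   5  15  58 112 124 119
 125 148 157 159 157 140]
230 [  6   5   7   9  38  77  87  85  83  74  57  29   8   2   6  17  23  30
  54 111 150 157 158 148]
232 [  7   9  22  31  40  58  81  88  89  87  83  67  38  13   3   3  53 120
 138 150 156 157 157 140]
234 [ 10  19  27  32  37  49  61  72  81  78  73  68  53  21   2  11  72 142
 158 158 155 150 131  93]
236 [ 59  69  63  54  53  56  54  54  55  54  52  44  26   7   7  35  86 125
 128 124 113  92  86  99]
cols 216..239
rim ext [222.34725726 263.36001679] [242.75588674 282.47810512]
264 [117 117 118 113  93  70  57  56  57  58  58  60  63  62  62  62  63  62
  58  53  51  50  46  47  56  73  96 118 123 122 123 122]
268 [121 121 121 121 110  75  44  34  36  36  39  47  55  57  57  56  56  56
  54  46  39  37  37  39  38  48  74 101 125 152 159 161]
272 [119 117 113 120 115  76  43  39  39  40  41  46  55  59  57  57  56  55
  56  53  42  37  36  37  36  42  68  94 103 124 151 161]
275 [105 103 114 146 157 144 106  59  37  35  38  37  41  46  47  47  46  46
  43  38  33  32  33  32  32  48  78  97  99  97  98 120]
col 228 [ 57  59  55  52  48  41  35  31  33  32  40  88 141 165 168 168 168 167
 167 167 167 166]
col 230 [ 60  61  57  54  51  47  38  33  32  32  32  51 107 157 167 166 163 163
 165 166 166 166]
col 232 [ 61  60  56  54  51  46  38  34  33  33  31  44 102 154 154 122  89  97
 133 161 166 165]
col 234 [ 60  60  56  52  48  43  35  30  33  32  31  54 110 153 139  88  52  63
 113 158 165 165]
```

```bash
cat > e.py <<'E'
from h import *
# seen minus predicted hood outline, by threshold crossings along pixel lines
def run(L=.0706,r=.017):
    T=cam("top");S=cam("side")
    o=env.observe();q=R.from_quat(o["tool_rot"]);th=np.linspace(0,2*np.pi,180)
    C=[o["tcp_pos"]+q.apply(np.c_[r*np.cos(th),r*np.sin(th),0*th+L-h]) for h in(0,.038)]
    ax=o["tcp_pos"]+q.apply([[0,0,L],[0,0,L-.02]])
    for n,c,ths in(("top",T,75),("side",S,85)):
        h=cv2.convexHull(np.vstack([proj(c,x) for x in C]).astype(np.float32))
        g=c["image"].mean(2).astype(np.float32); ctr=proj(c,C[0]).mean(0); A=proj(c,ax); dn=A[0]-A[1]; dn/=np.linalg.norm(dn)
        print(n,"ctr",ctr.round(2),"axis dir",dn.round(2))
        for ang in(-90,-60,-40,-20,0,20,40,60,90):
            a=np.radians(ang); d=np.array([dn[0]*np.cos(a)-dn[1]*np.sin(a),dn[0]*np.sin(a)+dn[1]*np.cos(a)])
            s=np.arange(0,18,.1); pts=ctr+s[:,None]*d
            pre=s[[cv2.pointPolygonTest(h,(float(x),float(y)),False)>=0 for x,y in pts]].max()
            v=cv2.remap(g,pts[:,:1].astype(np.float32),pts[:,1:].astype(np.float32),cv2.INTER_LINEAR)[:,0]
            k=(s>pre-4)&(s<pre+3); gr=np.gradient(v)*k; j=gr.argmax()
            print(ang,d.round(2),"pred",pre.round(1),"seen",s[j].round(1),"step",(gr[j]*10).round())
run()
E
python3 e.py
```

```text
top ctr [226.47 231.12] axis dir [ 0.94 -0.34]
-90 [-0.34 -0.94] pred 7.5 seen 6.7 step 19.0
-60 [ 0.17 -0.99] pred 7.4 seen 6.7 step 48.0
-40 [ 0.5  -0.87] pred 7.4 seen 6.9 step 58.0
-20 [ 0.76 -0.64] pred 7.3 seen 6.8 step 72.0
0 [ 0.94 -0.34] pred 7.3 seen 7.2 step 63.0
20 [ 1. -0.] pred 7.4 seen 7.7 step 76.0
40 [0.94 0.34] pred 7.5 seen 7.8 step 78.0
60 [0.77 0.64] pred 7.5 seen 7.3 step 53.0
90 [0.34 0.94] pred 7.6 seen 8.1 step 21.0
side ctr [232.43 272.72] axis dir [0.12 0.99]
-90 [ 0.99 -0.12] pred 10.2 seen 10.2 step 32.0
-60 [0.92 0.39] pred 10.0 seen 8.9 step 44.0
-40 [0.73 0.68] pred 9.8 seen 8.2 step 46.0
-20 [0.46 0.89] pred 9.6 seen 7.9 step 64.0
0 [0.12 0.99] pred 9.5 seen 7.7 step 63.0
20 [-0.22  0.97] pred 9.6 seen 8.0 step 63.0
40 [-0.54  0.84] pred 9.8 seen 8.0 step 57.0
60 [-0.8  0.6] pred 10.0 seen 8.5 step 55.0
90 [-0.99  0.12] pred 10.2 seen 9.9 step 58.0
```

Run:
```python
from h import *
T=cam("top");S=cam("side");o=env.observe();q=R.from_quat(o["tool_rot"]);rp=o["tcp_pos"]+q.apply([0,0,.0706])
print(o["tcp_pos"],q.as_matrix()[:,2],rp)
rim,e=tri(T,(226.7,231.7),S,(232.2,271.1));d,e2=tri(T,(233.34,229.76),S,(233.39,286.29))
z=np.array([.3354,-.1121,-.9354])
print("rim",rim,e,"off",rim-rp,"dot",d,e2)
v=d-rim; z=q.as_matrix()[:,2]; print("along",v@z,"lat",v-z*(v@z))
```

```text
[0.56593221 0.20447193 0.24442282] [ 0.33512272 -0.11238331 -0.93544789] [0.58959187 0.19653767 0.1783802 ]
rim [0.58805734 0.1956087  0.18307469] 0.002242195022981853 off [-0.00153454 -0.00092897  0.00469449] dot [0.60883759 0.19124355 0.11550354] 0.0014729154380583721
along 0.07066379054549597 lat [-0.00290079  0.00357628 -0.00146885]
```

>>> {"fn": "jog_arm", "kwargs": {
  "increments": [
    [-0.29,0.29,-0.13,0,0,0],
    [0.4,-0.135,-1.12,0,0,0],
    [0.4,-0.135,-1.12,0,0,0],
    [0.4,-0.135,-1.12,0,0,0],
    [0.41,-0.135,-1.13,0,0,0],
    [0,0,0,0,0,0],
    [0,0,0,0,0,0],
    [0,0,0,0,0,0],
    [0,0,0,0,0,0],
    [0,0,0,0,0,0]
  ]
}}

```text
time_s: 6.53
tcp_pos: [0.5789, 0.2031, 0.1992]
tool_rot: [0.851, 0.493, 0.12, 0.135]
wrist_force: [0.0, 0.5, -2.1]
grip_width: 0.0269
grasp_force: 59.9
```

```bash
python3 e.py
python3 - <<'E'
from h import *
T=cam("top");S=cam("side");o=env.observe();print(o["tcp_pos"],R.from_quat(o["tool_rot"]).as_matrix()[:,2],o["wrist_force"],o["ft_torque"])
f=lambda c,x,y,k:cv2.resize(np.ascontiguousarray(c["image"][y:y+80,x:x+66,::-1]),None,fx=k,fy=k,interpolation=cv2.INTER_CUBIC)
cv2.imwrite("pics/near.png",np.hstack([f(T,203,192,6),f(S,203,255,6)]))
E
```

```text
top ctr [230.21 230.26] axis dir [ 0.94 -0.35]
-90 [-0.35 -0.94] pred 7.3 seen 6.8 step 14.0
-60 [ 0.16 -0.99] pred 7.2 seen 7.5 step 37.0
-40 [ 0.49 -0.87] pred 7.1 seen 6.4 step 60.0
-20 [ 0.76 -0.65] pred 7.0 seen 6.7 step 72.0
0 [ 0.94 -0.35] pred 7.0 seen 6.7 step 71.0
20 [ 1.   -0.01] pred 7.1 seen 7.3 step 80.0
40 [0.94 0.33] pred 7.2 seen 7.3 step 45.0
60 [0.77 0.63] pred 7.3 seen 6.3 step 25.0
90 [0.35 0.94] pred 7.3 seen 8.1 step 19.0
side ctr [232.5  283.89] axis dir [0.13 0.99]
-90 [ 0.99 -0.13] pred 9.7 seen 10.0 step 46.0
-60 [0.92 0.38] pred 9.5 seen 8.3 step 33.0
-40 [0.74 0.68] pred 9.3 seen 7.7 step 39.0
-20 [0.46 0.89] pred 9.2 seen 7.7 step 36.0
0 [0.13 0.99] pred 9.1 seen 7.5 step 38.0
20 [-0.22  0.98] pred 9.2 seen 8.0 step 38.0
40 [-0.54  0.84] pred 9.4 seen 7.7 step 55.0
60 [-0.79  0.61] pred 9.5 seen 8.1 step 49.0
90 [-0.99  0.13] pred 9.6 seen 10.0 step 47.0
[0.57884046 0.20297705 0.1985988 ] [ 0.33592282 -0.11171424 -0.93524103] [ 0.26796346 -1.67950537 -2.05722193] [0.08923144 0.30414919 0.03971119]
```

View pics/near.png

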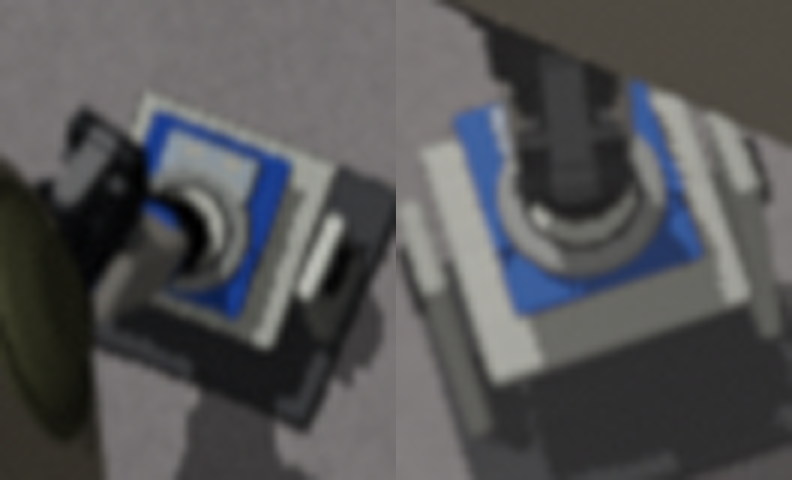

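The rim is now about 2 cm off the face. In top it is near (230,231) with the ring centre at (233.3,229.8), and in side near (232.4,282.3) with the centre at (233.4,286.3). Both views agree that it is roughly central.

Run:
```python
from h import *
T=cam("top");S=cam("side");o=env.observe();q=R.from_quat(o["tool_rot"]);M=q.as_matrix();z=M[:,2]
rp=o["tcp_pos"]+.0706*z
rim,e=tri(T,(230.25,230.95),S,(232.35,282.3));d,e2=tri(T,(233.34,229.76),S,(233.39,286.29))
for r,n in((rim,"cam"),(rp,"dead")):
    v=d-r; print(n,r,"along",v@z,"lat",v-z*(v@z))
# lateral at which axis line passes dot in each image
for c,u in((T,(230.25,230.95)),(S,(232.35,282.3))):
    for L in(.010,.014,.018,.022): print(L,np.array(u)+(proj(c,rp+z*L)-proj(c,rp))[0])
```

```text
cam [0.60036623 0.19478374 0.13898112] along 0.025198440791432738 lat [ 1.13483150e-05 -7.23610156e-04  9.05508839e-05]
dead [0.60255525 0.19505669 0.13243482] along 0.018371261941720472 lat [ 0.00011445 -0.00175967  0.00025138]
0.01 [231.39881804 230.51761331]
0.014 [231.85358636 230.34645571]
0.018 [232.30567124 230.17631138]
0.022 [232.75509627 230.0071714 ]
0.01 [232.5679732  283.96579898]
0.014 [232.65383732 284.62154297]
0.018 [232.73895877 285.2713655 ]
0.022 [232.82334706 285.91534573]
```

>>> {"fn": "jog_arm", "kwargs": {
  "increments": [
    [0,-0.1,0,0,0,0],
    [0.17,-0.056,-0.47,0,0,0],
    [0.17,-0.056,-0.47,0,0,0],
    [0,0,0,0,0,0],
    [0,0,0,0,0,0],
    [0,0,0,0,0,0]
  ]
}}

```text
time_s: 7.33
tcp_pos: [0.5823, 0.2008, 0.1888]
tool_rot: [0.852, 0.493, 0.119, 0.135]
wrist_force: [0.6, -0.0, -0.9]
grip_width: 0.0269
grasp_force: 59.9
```

>>> {"fn": "jog_arm", "kwargs": {
  "increments": [
    [0.034,-0.011,-0.094,0,0,0],
    [0.034,-0.011,-0.094,0,0,0],
    [0.034,-0.011,-0.094,0,0,0],
    [0,0,0,0,0,0],
    [0,0,0,0,0,0],
    [0,0,0,0,0,0]
  ]
}}

```text
time_s: 7.83
tcp_pos: [0.5833, 0.2005, 0.1861]
tool_rot: [0.851, 0.493, 0.119, 0.135]
wrist_force: [-0.9, -1.0, -1.8]
grip_width: 0.0267
grasp_force: 59.9
```

>>> {"fn": "jog_arm", "kwargs": {
  "increments": [
    [0.034,-0.011,-0.094,0,0,0],
    [0.034,-0.011,-0.094,0,0,0],
    [0,0,0,0,0,0],
    [0,0,0,0,0,0],
    [0,0,0,0,0,0]
  ]
}}

```text
time_s: 8.25
tcp_pos: [0.584, 0.2002, 0.1842]
tool_rot: [0.851, 0.493, 0.119, 0.135]
wrist_force: [-1.1, 0.5, -2.0]
grip_width: 0.0269
grasp_force: 59.9
```

>>> {"fn": "jog_arm", "kwargs": {
  "increments": [
    [0.034,-0.011,-0.094,0,0,0],
    [0.034,-0.011,-0.094,0,0,0],
    [0,0,0,0,0,0],
    [0,0,0,0,0,0],
    [0,0,0,0,0,0]
  ]
}}

```text
time_s: 8.67
tcp_pos: [0.5846, 0.2, 0.1824]
tool_rot: [0.851, 0.493, 0.119, 0.135]
wrist_force: [0.1, 0.3, -1.7]
grip_width: 0.0271
grasp_force: 59.9
```

>>> {"fn": "jog_arm", "kwargs": {
  "increments": [
    [0.034,-0.011,-0.094,0,0,0],
    [0.034,-0.011,-0.094,0,0,0],
    [0,0,0,0,0,0],
    [0,0,0,0,0,0],
    [0,0,0,0,0,0]
  ]
}}

```text
time_s: 9.08
tcp_pos: [0.5853, 0.1998, 0.1805]
tool_rot: [0.851, 0.493, 0.119, 0.135]
wrist_force: [0.8, -1.0, -0.7]
grip_width: 0.027
grasp_force: 59.9
```

```bash
python3 e.py; python3 -c "
from h import *
o=env.observe();print(o['tcp_pos'],o['wrist_force'],o['ft_torque'])"
```

```text
top ctr [232.87 229.51] axis dir [ 0.94 -0.35]
-90 [-0.35 -0.94] pred 7.2 seen 7.1 step 9.0
-60 [ 0.16 -0.99] pred 7.1 seen 7.0 step 55.0
-40 [ 0.49 -0.87] pred 7.0 seen 7.4 step 47.0
-20 [ 0.76 -0.65] pred 6.9 seen 7.0 step 51.0
0 [ 0.94 -0.35] pred 6.9 seen 7.6 step 51.0
20 [ 1.   -0.01] pred 7.0 seen 7.9 step 55.0
40 [0.94 0.33] pred 7.1 seen 8.1 step 61.0
60 [0.77 0.63] pred 7.2 seen 8.5 step 47.0
90 [0.35 0.94] pred 7.2 seen 8.2 step 23.0
side ctr [233.44 286.89] axis dir [0.13 0.99]
-90 [ 0.99 -0.13] pred 9.5 seen 10.1 step 46.0
-60 [0.92 0.39] pred 9.3 seen 9.4 step 26.0
-40 [0.73 0.68] pred 9.1 seen 9.3 step 25.0
-20 [0.46 0.89] pred 9.0 seen 9.3 step 17.0
0 [0.13 0.99] pred 8.9 seen 9.3 step 17.0
20 [-0.22  0.98] pred 9.0 seen 9.9 step 19.0
40 [-0.54  0.84] pred 9.2 seen 9.3 step 41.0
60 [-0.8   0.61] pred 9.3 seen 9.5 step 43.0
90 [-0.99  0.13] pred 9.4 seen 10.1 step 49.0
[0.58531733 0.19983644 0.18052356] [-0.27657121  1.0073269  -1.04525188] [ 0.1023052   0.22870901 -0.030206  ]
```

>>> {"fn": "jog_arm", "kwargs": {
  "increments": [
    [0.034,-0.011,-0.094,0,0,0],
    [0,0,0,0,0,0],
    [0,0,0,0,0,0],
    [0,0,0,0,0,0]
  ]
}}

```text
time_s: 9.52
tcp_pos: [0.5857, 0.1997, 0.1795]
tool_rot: [0.852, 0.493, 0.119, 0.135]
wrist_force: [-0.8, -0.1, -1.5]
grip_width: 0.0271
grasp_force: 59.9
```

```bash
cat > v.py <<'E'
import sys
from h import *
T=cam("top");S=cam("side");o=env.observe();print(o["tcp_pos"],o["wrist_force"],o["ft_torque"])
f=lambda c,x,y,k:cv2.resize(np.ascontiguousarray(c["image"][y:y+50,x:x+40,::-1]),None,fx=k,fy=k,interpolation=cv2.INTER_CUBIC)
cv2.imwrite(sys.argv[1],np.hstack([f(T,215,205,10),f(S,214,262,10)]))
E
python3 v.py pics/c1.png
```

```text
[0.58566693 0.19970638 0.17955365] [ 0.08041341  0.03608194 -1.38460276] [0.06218992 0.27787172 0.0083064 ]
```

View pics/c1.png

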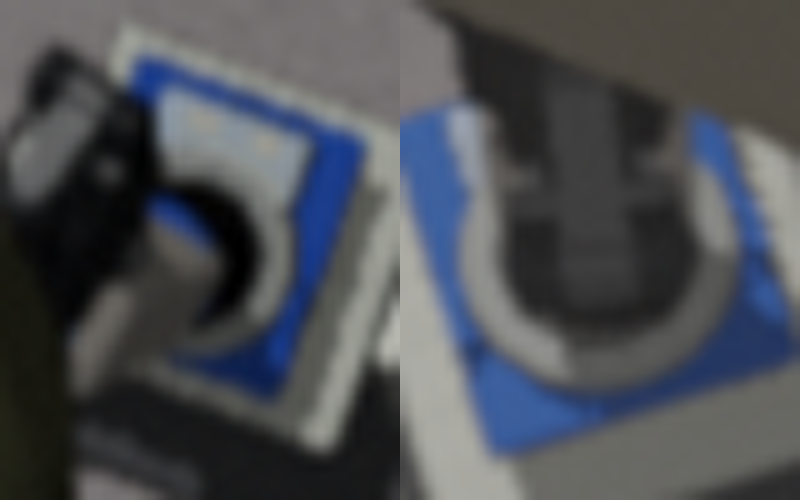

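The side view shows the hood edges at 505 to 697 (centre 601) inside the disc at 458 to 740 (centre 599), and the top view agrees. The hood is central to under 1 mm, so I'll go on to contact.

>>> {"fn": "jog_arm", "kwargs": {
  "increments": [
    [0.034,-0.011,-0.094,0,0,0],
    [0.034,-0.011,-0.094,0,0,0],
    [0,0,0,0,0,0],
    [0,0,0,0,0,0],
    [0,0,0,0,0,0]
  ]
}}

```text
time_s: 10.03
tcp_pos: [0.5864, 0.1995, 0.1778]
tool_rot: [0.851, 0.493, 0.119, 0.135]
wrist_force: [-1.4, 0.8, 1.6]
grip_width: 0.0268
grasp_force: 60.4
```

```bash
cat > f.py <<'E'
from h import *
n=np.array([-.336,.112,.935]);F=[];Q=[]
for i in range(6):
    o=env.observe();F.append(o["wrist_force"]);Q.append(o["ft_torque"]);cam("side")
F=np.array(F);print(o["tcp_pos"],F.mean(0).round(2),"axial",(F@n).round(1),(F@n).mean().round(2),"tq",np.mean(Q,0).round(3),"adv",round(float((o["tcp_pos"]-[.58567,.19971,.17955])@-n*1000),2))
E
python3 f.py
```

```text
[0.58640282 0.19949872 0.17777104] [-1.15  0.46  0.87] axial [2.  1.4 0.8 1.6 0.2 1.4] 1.25 tq [0.094 0.276 0.003] adv 1.93
```

>>> {"fn": "jog_arm", "kwargs": {
  "increments": [
    [0.03,-0.01,-0.084,0,0,0],
    [0.03,-0.01,-0.084,0,0,0],
    [0.03,-0.01,-0.084,0,0,0],
    [0,0,0,0,0,0],
    [0,0,0,0,0,0]
  ]
}}

```text
time_s: 10.75
tcp_pos: [0.5873, 0.1992, 0.1753]
tool_rot: [0.851, 0.493, 0.119, 0.135]
wrist_force: [-0.7, 0.7, 4.1]
grip_width: 0.0274
grasp_force: 60.8
```

```bash
python3 f.py; python3 v.py pics/c2.png
```

```text
[0.58727772 0.1992171  0.17525751] [-1.41  0.63  3.19] axial [4.1 3.3 3.5 3.1 3.1 4. ] 3.53 tq [0.124 0.308 0.002] adv 4.61
[0.58730967 0.19921734 0.17524056] [-1.54231721 -0.12490225  4.01621411] [ 0.12897717  0.2790607  -0.00100212]
```

View pics/c2.png

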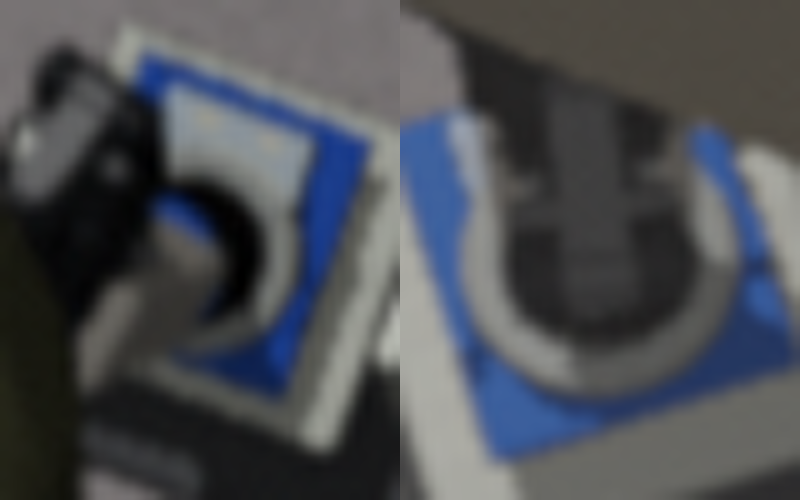

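The hood sits centrally on the face in both views (side: hood 505 to 695, disc 460 to 740), with contact force of about 4.9 N. I'll add a hair and hold for over 2 s.

>>> {"fn": "jog_arm", "kwargs": {
  "increments": [
    [0.013,-0.004,-0.037,0,0,0],
    [0,0,0,0,0,0],
    [0,0,0,0,0,0],
    [0,0,0,0,0,0],
    [0,0,0,0,0,0],
    [0,0,0,0,0,0],
    [0,0,0,0,0,0],
    [0,0,0,0,0,0],
    [0,0,0,0,0,0],
    [0,0,0,0,0,0],
    [0,0,0,0,0,0],
    [0,0,0,0,0,0]
  ]
}}

```text
time_s: 12.15
tcp_pos: [0.5874, 0.1991, 0.1748]
tool_rot: [0.851, 0.493, 0.119, 0.135]
wrist_force: [-0.6, 0.5, 4.3]
grip_width: 0.027
grasp_force: 60.7
```

```bash
python3 f.py
```

```text
[0.58738769 0.19911491 0.17477153] [-0.53  0.61  4.52] axial [4.2 4.  3.9 4.8 5.5 4.3] 4.47 tq [0.096 0.112 0.016] adv 5.11
```

>>> {"fn": "jog_arm", "kwargs": {
  "increments": [
    [0,0,0,0,0,0],
    [0,0,0,0,0,0],
    [0,0,0,0,0,0],
    [0,0,0,0,0,0],
    [0,0,0,0,0,0],
    [0,0,0,0,0,0],
    [0,0,0,0,0,0],
    [0,0,0,0,0,0],
    [0,0,0,0,0,0],
    [0,0,0,0,0,0],
    [0,0,0,0,0,0],
    [0,0,0,0,0,0]
  ]
}}

```text
time_s: 13.45
tcp_pos: [0.5874, 0.1992, 0.1747]
tool_rot: [0.852, 0.493, 0.119, 0.135]
wrist_force: [-0.5, 0.6, 3.4]
grip_width: 0.0272
grasp_force: 60.7
```

>>> {"fn": "jog_arm", "kwargs": {
  "increments": [
    [0,0,0,0,0,0],
    [0,0,0,0,0,0],
    [0,0,0,0,0,0],
    [0,0,0,0,0,0],
    [0,0,0,0,0,0],
    [0,0,0,0,0,0],
    [0,0,0,0,0,0],
    [0,0,0,0,0,0],
    [0,0,0,0,0,0],
    [0,0,0,0,0,0],
    [0,0,0,0,0,0],
    [0,0,0,0,0,0]
  ]
}}

```text
time_s: 14.45
tcp_pos: [0.5874, 0.1991, 0.1748]
tool_rot: [0.852, 0.493, 0.119, 0.135]
wrist_force: [-0.2, 0.2, 4.0]
grip_width: 0.0272
grasp_force: 60.7
```

Held for over 3 s at about 5 to 6 N. Next I'll retreat along the axis, then go upright and back over the dock.

>>> {"fn": "jog_arm", "kwargs": {
  "increments": [
    [-0.1,0.034,0.28,0,0,0],
    [-0.17,0.056,0.47,0,0,0],
    [-0.34,0.112,0.94,0,0,0],
    [-0.5,0.168,1.4,0,0,0],
    [-0.5,0.168,1.4,0,0,0],
    [-0.4,0.134,1.12,0,0,0],
    [0,0,0,0,0,0],
    [0,0,0,0,0,0],
    [0,0,0,0,0,0],
    [0,0,0,0,0,0]
  ]
}}

```text
time_s: 15.28
tcp_pos: [0.567, 0.2057, 0.2297]
tool_rot: [0.852, 0.493, 0.118, 0.134]
wrist_force: [0.4, -0.7, -2.0]
grip_width: 0.027
grasp_force: 60.2
```

```bash
python3 e.py; python3 f.py
```

```text
top ctr [226.73 232.09] axis dir [ 0.94 -0.35]
-90 [-0.35 -0.94] pred 7.4 seen 6.6 step 17.0
-60 [ 0.17 -0.99] pred 7.4 seen 6.6 step 39.0
-40 [ 0.49 -0.87] pred 7.3 seen 6.5 step 68.0
-20 [ 0.76 -0.65] pred 7.2 seen 6.8 step 64.0
0 [ 0.94 -0.35] pred 7.2 seen 8.0 step 64.0
20 [ 1.   -0.01] pred 7.3 seen 7.6 step 78.0
40 [0.94 0.34] pred 7.4 seen 7.6 step 60.0
60 [0.77 0.64] pred 7.5 seen 6.9 step 22.0
90 [0.35 0.94] pred 7.5 seen 8.3 step 25.0
side ctr [232.51 277.99] axis dir [0.13 0.99]
-90 [ 0.99 -0.13] pred 10.1 seen 10.4 step 35.0
-60 [0.92 0.38] pred 9.9 seen 9.0 step 45.0
-40 [0.74 0.68] pred 9.7 seen 7.6 step 65.0
-20 [0.46 0.89] pred 9.5 seen 7.6 step 58.0
0 [0.13 0.99] pred 9.4 seen 9.6 step 57.0
20 [-0.22  0.98] pred 9.5 seen 7.9 step 60.0
40 [-0.54  0.84] pred 9.7 seen 8.2 step 65.0
60 [-0.79  0.61] pred 9.9 seen 8.4 step 42.0
90 [-0.99  0.13] pred 10.0 seen 9.7 step 50.0
[0.56729764 0.205794   0.23064939] [ 0.09 -0.17 -1.49] axial [-1.6 -2.3 -0.4 -1.3 -2.3 -0.7] -1.45 tq [0.098 0.28  0.007] adv -54.63
```

>>> {"fn": "jog_arm", "kwargs": {
  "increments": [
    [0.453,-3.81,0.2,0.655,1.965,0],
    [0.453,-3.81,0,0.655,1.965,0],
    [0.453,-3.81,0,0.655,1.965,0],
    [0.453,-3.81,0,0.655,1.965,0],
    [0.453,-3.81,0,0.655,1.965,0],
    [0.453,-3.81,0,0.655,1.965,0],
    [0.453,-3.81,0,0.655,1.965,0],
    [0.453,-3.81,0,0.655,1.965,0],
    [0.453,-3.81,0,0.655,1.965,0],
    [0.453,-3.81,-0.2,0.655,1.965,0],
    [0,0,0,0,0,0],
    [0,0,0,0,0,0]
  ]
}}

```text
time_s: 16.68
tcp_pos: [0.6126, -0.1774, 0.2296]
tool_rot: [0.866, 0.499, -0.0, -0.001]
wrist_force: [-0.8, 0.9, -1.0]
grip_width: 0.0269
grasp_force: 60.2
```

>>> {"fn": "jog_arm", "kwargs": {
  "increments": [
    [0,0,0,0,0,0],
    [0,0,0,0,0,0],
    [0,0,0,0,0,0],
    [0,0,0,0,0,0]
  ]
}}

```text
time_s: 17.02
tcp_pos: [0.6126, -0.174, 0.2314]
tool_rot: [0.865, 0.501, 0.0, 0.0]
wrist_force: [-0.4, -0.1, -1.8]
grip_width: 0.0269
grasp_force: 60.2
```

```bash
python3 -c "
from h import *
o=env.observe();M=R.from_quat(o['tool_rot']).as_matrix();print(o['tcp_pos'],M[:,2],np.degrees(np.arctan2(M[1,1],M[0,1])))"
```

```text
[ 0.61257854 -0.17398734  0.23139367] [ 6.92675206e-04 -3.38872668e-04 -9.99999703e-01] -29.813070524098784
```

>>> {"fn": "jog_arm", "kwargs": {
  "increments": [
    [0.02,-0.16,0,0,0,0],
    [0,0,-2,0,0,0],
    [0,0,-2.5,0,0,0],
    [0,0,-2.5,0,0,0],
    [0,0,-2,0,0,0],
    [0,0,0,0,0,0],
    [0,0,0,0,0,0],
    [0,0,0,0,0,0],
    [0,0,0,0,0,0],
    [0,0,0,0,0,0]
  ]
}}

```text
time_s: 17.85
tcp_pos: [0.6133, -0.1769, 0.1424]
tool_rot: [0.866, 0.501, 0.001, 0.001]
wrist_force: [-0.3, 0.7, -1.6]
grip_width: 0.027
grasp_force: 60.2
```

>>> {"fn": "jog_arm", "kwargs": {
  "increments": [
    [0,0,-0.3,0,0,0],
    [0,0,-0.3,0,0,0],
    [0,0,-0.3,0,0,0],
    [0,0,-0.3,0,0,0],
    [0,0,0,0,0,0],
    [0,0,0,0,0,0],
    [0,0,0,0,0,0]
  ]
}}

```text
time_s: 18.43
tcp_pos: [0.6128, -0.1768, 0.1289]
tool_rot: [0.866, 0.501, 0.0, 0.0]
wrist_force: [-0.5, -0.6, -1.4]
grip_width: 0.027
grasp_force: 60.3
```

>>> {"fn": "jog_arm", "kwargs": {
  "increments": [
    [0,0,-0.3,0,0,0],
    [0,0,-0.3,0,0,0],
    [0,0,-0.3,0,0,0],
    [0,0,-0.3,0,0,0],
    [0,0,0,0,0,0],
    [0,0,0,0,0,0],
    [0,0,0,0,0,0]
  ]
}}

```text
time_s: 19.02
tcp_pos: [0.6128, -0.1768, 0.1169]
tool_rot: [0.866, 0.501, 0.0, 0.0]
wrist_force: [0.2, 0.7, -1.1]
grip_width: 0.0269
grasp_force: 60.3
```

>>> {"fn": "jog_arm", "kwargs": {
  "increments": [
    [0,0.1,0,0,0,0],
    [0,0,-0.3,0,0,0],
    [0,0,-0.3,0,0,0],
    [0,0,-0.3,0,0,0],
    [0,0,-0.3,0,0,0],
    [0,0,-0.2,0,0,0],
    [0,0,0,0,0,0],
    [0,0,0,0,0,0],
    [0,0,0,0,0,0]
  ]
}}

```text
time_s: 19.77
tcp_pos: [0.6128, -0.1758, 0.103]
tool_rot: [0.866, 0.501, 0.0, 0.0]
wrist_force: [0.3, 0.7, -1.6]
grip_width: 0.0273
grasp_force: 60.3
```

>>> {"fn": "jog_arm", "kwargs": {
  "increments": [
    [0,0,-0.1,0,0,0],
    [0,0,-0.05,0,0,0],
    [0,0,0,0,0,0],
    [0,0,0,0,0,0],
    [0,0,0,0,0,0]
  ]
}}

```text
time_s: 20.18
tcp_pos: [0.6128, -0.1757, 0.1014]
tool_rot: [0.866, 0.501, -0.0, 0.0]
wrist_force: [-0.8, -0.3, -0.3]
grip_width: 0.027
grasp_force: 60.3
```

>>> {"fn": "jog_arm", "kwargs": {
  "increments": [
    [0,0,-0.07,0,0,0],
    [0,0,0,0,0,0],
    [0,0,0,0,0,0],
    [0,0,0,0,0,0]
  ]
}}

```text
time_s: 20.52
tcp_pos: [0.6128, -0.1758, 0.1007]
tool_rot: [0.866, 0.501, 0.0, 0.0]
wrist_force: [0.2, 0.1, -1.7]
grip_width: 0.0271
grasp_force: 60.3
```

>>> {"fn": "jog_arm", "kwargs": {
  "increments": [
    [0,0,-0.06,0,0,0],
    [0,0,0,0,0,0],
    [0,0,0,0,0,0],
    [0,0,0,0,0,0]
  ]
}}

```text
time_s: 20.85
tcp_pos: [0.6129, -0.1758, 0.1006]
tool_rot: [0.866, 0.501, 0.0, 0.0]
wrist_force: [-1.1, 0.3, 6.3]
grip_width: 0.027
grasp_force: 61.1
```

It is seated at the same height as when gripped, and the contact force rose. I'll release now.

>>> {"fn": "jog_arm", "kwargs": {
  "increments": [
    [0,0,0,0,0,0],
    [0,0,0,0,0,0],
    [0,0,0,0,0,0],
    [0,0,0,0,0,0],
    [0,0,0,0,0,0],
    [0,0,0,0,0,0],
    [0,0,0,0,0,0],
    [0,0,0,0,0,0],
    [0,0,0,0,0,0],
    [0,0,0,0,0,0]
  ],
  "grip": 8.5
}}

```text
time_s: 21.68
tcp_pos: [0.6128, -0.1757, 0.1]
tool_rot: [0.866, 0.501, -0.0, -0.0]
wrist_force: [0.5, 0.2, 0.6]
grip_width: 0.0849
grasp_force: 0.0
```

>>> {"fn": "jog_arm", "kwargs": {
  "increments": [
    [0,0,1,0,0,0],
    [0,0,2,0,0,0],
    [0,0,2.5,0,0,0],
    [0,0,2.5,0,0,0],
    [0,0,2.5,0,0,0],
    [0,0,2,0,0,0],
    [-2.5,-3,0,0,0,0],
    [-2.5,-3,0,0,0,0],
    [-2.5,-3,0,0,0,0],
    [-2.5,-3,0,0,0,0],
    [-2.5,-3,0,0,0,0],
    [0,0,0,0,0,0]
  ]
}}

```text
time_s: 22.68
tcp_pos: [0.4841, -0.3305, 0.2259]
tool_rot: [0.867, 0.498, -0.001, 0.001]
wrist_force: [0.0, 0.1, 0.1]
grip_width: 0.085
grasp_force: 0.0
```

Run:
```python
from h import *
T=cam("top");S=cam("side")
f=lambda c,x,y:cv2.resize(np.ascontiguousarray(c["image"][y:y+120,x:x+80,::-1]),None,fx=5,fy=5,interpolation=cv2.INTER_CUBIC)
cv2.imwrite("pics/end.png",np.hstack([f(T,345,165),f(S,320,165)]));print(env.observe()["tcp_pos"])
```

```text
[ 0.48705028 -0.32673404  0.22583179]
```

View pics/end.png

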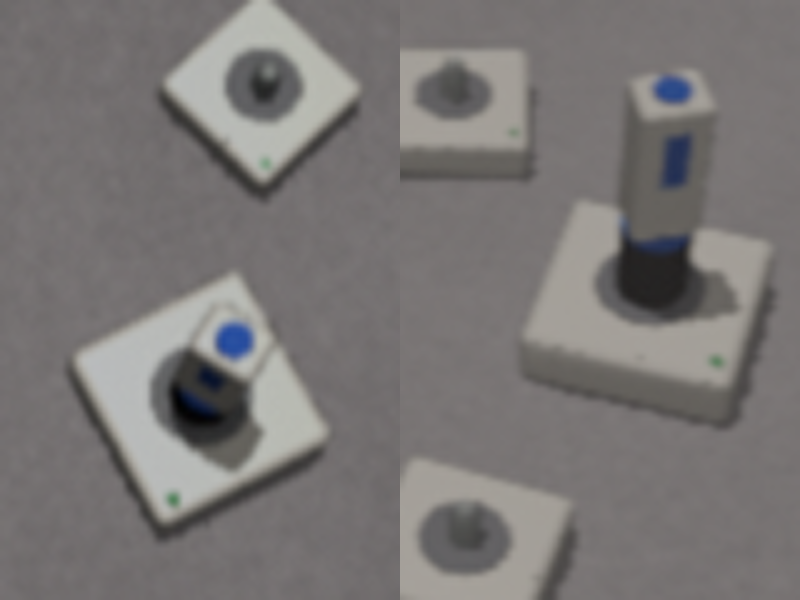

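The wand stands on the dock just as at the start: its blue top is at the same pixels, top crop (234,340) and side crop (672,90). The gripper is clear.

```bash
python3 -c "
from bench import env
print(env.sign_off())"
```

```text
the job is handed in; nothing more can be done
None
```

The wand's hood was pressed centrally on the generator's ring at about 5–6 N for over 3 s; it is back upright and fully down on its dock, released, and the job is handed in.

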